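# Pack a two-layer gift set

## Robot

A 6-joint arm with a two-finger parallel gripper is mounted at the origin on a cart in front of the work surface, level with it; the furniture and walls round the work are solid. World frame = base frame: x ahead of the robot, y to its left, z up, the work surface at z = 0. Lengths are in m, angles in rad, forces in N, time in s.
With the tool pointing down it reaches from about 0.25 to 0.8 m from the base axis. Payload 3.9 kg.
Tool frame: the origin (TCP) lies between the finger pads; the fingertips stand arm.nose_length ahead of it and the grasp point (between the pads) lies 6 mm ahead of it (arm.nose_length is the distance from the TCP to the fingertips, in m); z points along the fingers, y is the line along which they close (so a half turn about z gives the same grasp; the last joint's range is limited). The gripper opens to 85 mm and grips with 20 to 120 N. Pads are 22 mm wide; open, the fingers measure 114 mm over their backs; the gripper's body (76 mm by 85 mm) begins 54 mm behind the grasp point. The pads swing forward as they close: fully open they stand 13 mm farther back than shut.
Start: joints at [-1.156, 0.26, -0.138, 1.173, 0, 1.571], TCP at [0.212, -0.48, 0.256] pointing down, gripper open.
Joint ranges: [-2.78, 2.78], [-0.83, 1.72], [-1.28, 1.37], [-1.9, 2.12], [-1.57, 1.48], [-3.14, 3.14]. Speed limits (rad/s): [2.57, 2.57, 3.14, 3.14, 3.14, 3.14].

## Interface

Orientations are given as a rotation vector (axis times angle).
In Python, from rig import arm gives the robot as it stands. Calls block until the motion is done:
- arm.move_to(position, orientation): joint-space move of the TCP to a pose.
- arm.servo_line(position, orientation=None, max_speed=0.15, f_stop=None): straight line of the TCP; orientation=None keeps the orientation; max_speed is the mean speed in m/s. With f_stop (N) it stops when the force on the tool has changed by that much, and returns True; else False.
- arm.move_joints(angles): joint-space move.
- arm.gripper_to(opening, grip_force=None): finger opening in m; grip_force is the grip in N (None keeps the last); returns when the fingers have stopped.
- arm.dwell(seconds).
- arm.ik(position, orientation): joint angles nearest the present ones, or None.
- arm.read_state(): the state.
- arm.capture(name): name is "side" or "top" or "wrist"; returns a dict with "pixels" (400x640x3 uint8, red, green, blue), "fx", "fy", "cx", "cy" (pixels), "k1" (the pictures are not rectified: a ray, as slopes to the right and down, at radius r is drawn at 1 + k1 r^2 times it, then the intrinsics apply), "R" (3x3) and "t" (3): a world point X has camera coordinates R X + t. Camera axes: x right, y down, z forward; pixel columns grow to the right and rows downward; lengths in m; the calibration is good to about 2 mm. A picture is of the moment at which its call begins. There is no depth.
A pose or a line that the arm cannot do raises arm.Unreachable and nothing moves.
- arm.close_job(): hands the job in; it is judged then, once.
Trained networks look in a picture, given as the dict that the camera call returned (one of the last four; its "shot" number tells which), for a name from the list of things; names that differ only in an ending like _2 or _b are one class to them, and where a whole thing is asked for, a point or a joint stands for the part that bears it (a point fixed in the world has none). Each returns a list of dicts, best first, with "conf" (0 to 1); they miss things now and then, are a little off and sometimes report something else, mostly with a low value. They report only what shows in the picture. A call takes as long as a camera call.
- arm.trace(picture, query): "pixels" (400x640 bool, what is visible of it).
- arm.pinpoint(picture, query): "at" ([x, y, z] in m, in world coordinates, good to about 4 mm: a listed point, or the origin of a listed thing).
The state is a dict: "clock": time; "joints": joint angles; "qd": joint speeds; "tau": joint torques, N m; "tool_pos": TCP position; "tcp_rot": TCP orientation; "ft_force": force on the tool from outside, world axes, zero at the start; "moment": the same for the moment, N m; "width": finger opening in m; "finger_force": force on a finger pad.
Only numpy, scipy, OpenCV 4.12 (cv2) and the standard library are available. Lean on these libraries where they do the work, as an engineer would, in place of code of your own. Each camera call takes 0.05 s, during which the arm holds its last target. There are 200 camera calls.

## Task

Pack the gift set in the open wooden presentation box: lay the bottle opener flat on the box floor with the end of its wooden handle in the cradle, then seat the lift-in insert over it, level on its ledges, with its shorter compartment on the left as you look at the box from the side with the brass label frame. Put the ring box in the shorter compartment with the bangle lying flat and centred on its lid, and lay the bracelet card flat in the longer compartment, so that the ring box ends up left of the card.

Things in the scene. Friction and masses are not known exactly. Their poses are not given: they have to be found in the camera images.
- gift_tray_box: Open pale-wood box, fixed, 133 (x) x 206 (y) x 40 mm; origin: centre of underside. Brass label frame on its -x side; from there +y is left. Walls 6 mm, floor top z=6. A 10 mm ledge at each y end (top z=26) carries the insert. Cradle at +y: two floor blocks 12 mm high, y=51 to 87, leave a 32 mm wide channel at x=0 for the opener's handle end, loop to -y (the 36 mm loop cannot enter it).
- insert: Loose darker-wood tray with grey lining, 114 (x) x 187 (y) mm, rim 14 high, floor 4 thick, 0.16 kg; origin: centre of underside. Fits the box with 3.5 mm a side; seated, its underside is at the box's z=26, rims level. Grip to pinch along y: 12 mm thick in y, 64 wide in x, top z=40, at x=0 y=11.5. Compartments 106 mm in x: shorter (72 in y) centre y=53.5, longer (95 in y) centre y=-42.
- opener: Bottle opener lying flat, wooden handle and wire loop, 140 mm long, 12 thick, 0.07 kg; origin: its middle, underside. Handle 18 mm wide, 95 long, centre x=-7 y=22, runs to its end at y=70, turned 8 degrees anticlockwise from +y seen from above (direction [-0.139, 0.990]). Loop 36 mm wide, reaches y=-70. Pinch across the handle near x=-6, y=15 mm.
- ring_box: Small closed square ring box with a ribbon band, 35 mm high, base 52 mm and lid 55 mm square (lid from z=22 up), 0.06 kg; origin: centre of underside. Its sides are turned 12 degrees clockwise, seen from above, from its x and y axes. Grasp across the lid. (On the table the fixed glass jar is 187 mm tall and the fern's woven pot 253 mm: carry things over or in front of them.)
- bangle: Bangle lying flat, an open ring 55 mm in outer diameter, hole about 42 mm, 6.6 mm thick, 0.018 kg; origin: its centre, underside. Starts lying on the bracelet card. Grasp it low across its outside.
- bracelet_card: Flat white bracelet card box with a bracelet in its face, starts under the bangle, 56 (x) x 80 (y) x 9 mm, 0.025 kg; origin: centre of underside. Pinch across the 56 mm.

How it is judged:
On the way, in this order (a step that is already met when the one before it is completed fails the run):
1. the opener lies flat on the box floor, its handle end in the cradle (z of opener in the frame of gift_tray_box between 0.003 and 0.01 m and x of opener in the frame of gift_tray_box between -0.03 and 0.03 m and y of opener in the frame of gift_tray_box between -0.012 and 0.022 m and angle between opener's own z axis and vertical below 0.06 rad and angle between the y axis of opener and the y axis of gift_tray_box, either way round below 0.3 rad and linear speed of opener below 0.02 m/s), for 0.2 s.
2. the insert is seated over the opener, level on the ledges (z of opener in the frame of gift_tray_box between 0.003 and 0.01 m and x of opener in the frame of gift_tray_box between -0.03 and 0.03 m and y of opener in the frame of gift_tray_box between -0.012 and 0.022 m and angle between opener's own z axis and vertical below 0.06 rad and angle between the y axis of opener and the y axis of gift_tray_box, either way round below 0.3 rad and z of insert in the frame of gift_tray_box between 0.022 and 0.0285 m and horizontal distance between insert and gift_tray_box below 0.007 m and angle between insert's own z axis and vertical below 0.03 rad and angle between the y axis of insert and the y axis of gift_tray_box, either way round below 0.06 rad and linear speed of insert below 0.02 m/s), for 0.2 s.
At the end, for the whole second after the job is handed in: The opener lies flat on the box floor, handle end in the cradle; the insert is level on both ledges (within 2 mm) over it; the ring box stands in its shorter compartment at the box's left, the bangle flat on its lid within 15 mm of centre; the card lies flat in the longer one; all at rest (all of step 2 and z of ring_box in the frame of insert between 0.002 and 0.0065 m and x of ring_box in the frame of insert between -0.028 and 0.028 m and y of ring_box in the frame of insert between 0.04 and 0.067 m and y of ring_box in the frame of gift_tray_box between 0.025 and 0.085 m and angle between each of ring_box, bracelet_card's own z axis and vertical below 0.05 rad and z of bangle in the frame of ring_box between 0.032 and 0.0385 m and horizontal distance between bangle and ring_box below 0.015 m and angle between bangle's own z axis and vertical below 0.06 rad and z of bracelet_card in the frame of insert between 0.002 and 0.0065 m and x of bracelet_card in the frame of insert between -0.03 and 0.03 m and y of bracelet_card in the frame of insert between -0.064 and -0.02 m and y of bracelet_card in the frame of gift_tray_box between -0.085 and -0.005 m and linear speed of each of opener, ring_box, bangle, bracelet_card below 0.02 m/s); the robot touches nothing.
It also fails if it takes over 144 s, if anything falls off the work surface, if the arm or the gripper's body presses on something with over 40 N, if the wrist force passes 120 N, or if a joint passes its speed limit or range.

## Working session

There is one attempt and no reset: what is moved stays moved. The work goes in short steps, each a Python script; the robot and the scene stay as the last script left them, time stands still between calls to the robot, and variables do not carry over. Pictures are saved under pics/ and viewed, at most 14 in all, crops included, and the job is handed in when it is done.

```bash
mkdir -p pics; ls
cat > h.py <<'E'
import numpy as np, cv2
from rig import arm
def save(p,n): cv2.imwrite(f'pics/{n}.png',cv2.cvtColor(p['pixels'],cv2.COLOR_RGB2BGR))
E
python3 - <<'E'
from h import *
np.set_printoptions(precision=4,suppress=True)
print(arm.nose_length, arm.read_state())
for c in ['top','side']:
    p=arm.capture(c); save(p,c+'0')
    print(c,p['fx'],p['cx'],p['cy'],p['k1'],-p['R'].T@p['t'],p['R'].tolist())
    for q in ['gift_tray_box','insert','opener','ring_box','bangle','bracelet_card']:
        t=arm.trace(p,q); 
        print(q,[(np.round(d['at'],4),round(d['conf'],2)) for d in arm.pinpoint(p,q)][:3],[(round(d['conf'],2),d['pixels'].sum(),np.argwhere(d['pixels']).mean(0)[::-1]) for d in t[:2]])
E
```

```text
pics
0.025 {'clock': 0.0, 'joints': array([-1.1561,  0.2606, -0.1394,  1.1727, -0.    ,  1.5708]), 'qd': array([ 0.0001,  0.0002,  0.0001,  0.    , -0.0004, -0.0003]), 'tau': array([  0.0009, -40.5679,  25.3921,   0.0188,   0.0002,   0.    ]), 'tool_pos': array([ 0.2113, -0.4799,  0.2555]), 'tcp_rot': array([-3.0724, -0.6464,  0.0007]), 'ft_force': array([0.6217, 1.2592, 0.3596]), 'moment': array([ 0.0197, -0.0227, -0.0088]), 'finger_force': 0.0, 'width': 0.08556860718094912}
top 373.4748976840202 315.2841423924754 202.30552809754008 0.010115947686470863 [ 0.309  -0.0079  0.9058] [[0.01247359289424088, -0.9998977017404521, -0.006999681026372131], [-0.9761693667072907, -0.01066026244194894, -0.21674807105705884], [0.21665127966987827, 0.009536501393644476, -0.9762024780538989]]
gift_tray_box [(array([0.6177, 0.3   , 0.0041]), 0.9)] [(0.7, np.int64(4910), array([193.1902, 158.7226]))]
insert [(array([ 0.4364,  0.307 , -0.0032]), 0.95)] [(0.9, np.int64(3704), array([188.1377, 230.3998]))]
opener [(array([ 0.3921, -0.3237,  0.001 ]), 0.74), (array([ 0.4096, -0.1268,  0.0098]), 0.64), (ar
[... 611 characters left out ...]
.40773006607473405, -0.9126566901843561], [-0.003325031772717052, -0.9129845883889433, -0.407980496504407]]
gift_tray_box [(array([ 0.6121,  0.3046, -0.0034]), 0.84)] [(0.6, np.int64(8235), array([251.84  , 302.1203]))]
insert [] [(0.96, np.int64(5249), array([360.6323, 304.5833]))]
opener [(array([ 0.3934, -0.325 , -0.0035]), 0.65)] []
ring_box [(array([ 0.4092,  0.1225, -0.0029]), 0.8)] [(0.6, np.int64(692), array([361.0694, 237.435 ]))]
bangle [(array([ 0.613 ,  0.3064, -0.0033]), 0.56), (array([ 0.4105, -0.1242,  0.0072]), 0.5)] [(0.58, np.int64(52), array([355.5962, 193.3846]))]
bracelet_card [(array([ 0.4098, -0.1235,  0.0001]), 0.8)] [(0.5, np.int64(186), array([351.9624, 198.5376]))]
```

View pics/top0.png

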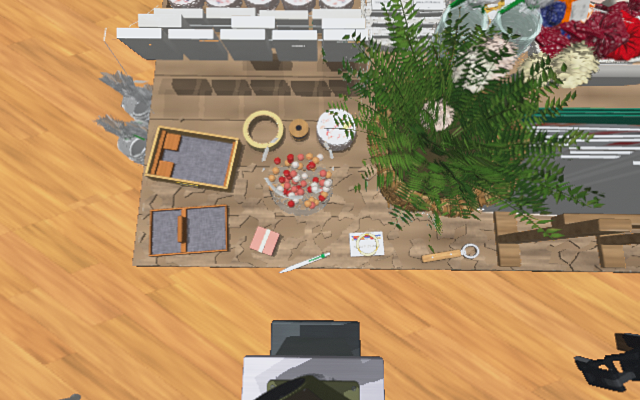

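View pics/side0.png

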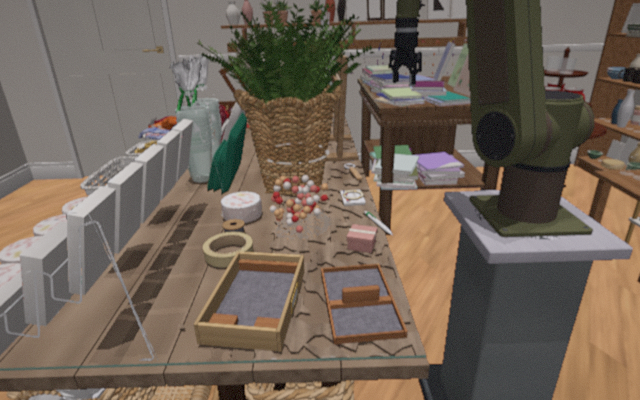

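The top picture shows the box at about (193,158) with its cradle blocks at image left (+y). The insert is at (188,230) with its short side also at +y. The ring box is at (265,241), the card with the bangle at (367,244), and the opener at (452,254) with its loop to the right (-y). The side view agrees, so I'll take wrist views next.

```bash
cat >> h.py <<'E'
from scipy.spatial.transform import Rotation as Ro
np.set_printoptions(precision=4,suppress=True)
def ori(phi):
    "tool down, closing line at angle phi (rad) from world x"
    y=np.array([np.cos(phi),np.sin(phi),0]); z=np.array([0,0,-1.])
    return Ro.from_matrix(np.c_[np.cross(y,z),y,z]).as_rotvec()
def rays(p,uv):
    K=np.array([[p['fx'],0,p['cx']],[0,p['fy'],p['cy']],[0,0,1]])
    n=cv2.undistortPoints(np.float32(uv).reshape(-1,1,2),K,np.float32([p['k1'],0,0,0])).reshape(-1,2)
    return -p['R'].T@p['t'], np.c_[n,np.ones(len(n))]@p['R']
def plane(p,uv,z):
    c,d=rays(p,uv); return (c+d*((z-c[2])/d[:,2])[:,None])[:,:2]
def tri(obs):
    "least-squares point of rays [(pic,uv)], and the residual"
    A=np.zeros((3,3));b=np.zeros(3);L=[]
    for p,uv in obs:
        c,d=rays(p,[uv]);d=d[0]/np.linalg.norm(d[0]);M=np.eye(3)-np.outer(d,d);A+=M;b+=M@c;L.append((M,c))
    X=np.linalg.solve(A,b); return X,max(np.linalg.norm(M@(X-c)) for M,c in L)
def rect(p,q,z):
    "min-area rectangle of the traced thing, laid on height z: centre, sizes, angle of long side"
    t=arm.trace(p,q)
    if not t: return None
    m=t[0]['pixels'].astype(np.uint8)
    n,l,s,_=cv2.connectedComponentsWithStats(m); k=1+s[1:,4].argmax()
    pts=plane(p,np.argwhere(l==k)[:,::-1],z)
    (c,(w,h),a)=cv2.minAreaRect((pts*1000).astype(np.float32))
    if w<h: w,h,a=h,w,a+90
    return np.array(c)/1000,(round(w,1),round(h,1)),(a%180),round(t[0]['conf'],2)
def pin(p,q): return [(np.round(d['at'],4),round(d['conf'],2)) for d in arm.pinpoint(p,q)][:2]
E
python3 - <<'E'
from h import *
s=arm.read_state();p=arm.capture('wrist')
Rt=Ro.from_rotvec(s['tcp_rot']).as_matrix()
print('cam in tool',Rt.T@(-p['R'].T@p['t']-s['tool_pos']),'\n',p['R']@Rt,p['fx'],p['k1'])
for x,y in [(.36,-.3),(.34,-.12),(.34,.1),(.38,.3),(.58,.3)]:
  for ph in (0,np.pi,np.pi/2,-np.pi/2):
    q=arm.ik([x,y,.30],ori(ph)); print(x,y,ph,q)
E
```

```text
cam in tool [ 0.0839 -0.0007 -0.119 ] 
 [[-0.0005  1.      0.0007]
 [-0.9443 -0.0003 -0.3291]
 [-0.3291 -0.0008  0.9443]] 288.6506346463258 -0.03594870195834772
0.36 -0.3 0 [-0.6947  0.1471 -0.1706  1.2531  0.      0.8761]
0.36 -0.3 3.141592653589793 [-0.6947  0.1471 -0.1706  1.2531  0.     -2.2655]
0.36 -0.3 1.5707963267948966 [-0.6947  0.1471 -0.1706  1.2531  0.     -0.6947]
0.36 -0.3 -1.5707963267948966 [-0.6947  0.1471 -0.1706  1.2531  0.      2.4469]
0.34 -0.12 0 [-0.3393 -0.0423 -0.3746  1.2385  0.      1.2315]
0.34 -0.12 3.141592653589793 [-0.3393 -0.0423 -0.3746  1.2385  0.     -1.9101]
0.34 -0.12 1.5707963267948966 [-0.3393 -0.0423 -0.3746  1.2385  0.     -0.3393]
0.34 -0.12 -1.5707963267948966 [-0.3393 -0.0423 -0.3746  1.2385  0.      2.8023]
0.34 0.1 0 [ 0.2861 -0.0532 -0.3847  1.2393  0.      1.8568]
0.34 0.1 3.141592653589793 [ 0.2861 -0.0532 -0.3847  1.2393  0.     -1.2847]
0.34 0.1 1.5707963267948966 [ 0.2861 -0.0532 -0.3847  1.2393  0.      0.2861]
0.34 0.1 -1.5707963267948966 [ 0.2861 -0.0532 -0.3847  1.2393  0.     -2.8555]
0.38 0.3 0 [ 0.6683  0.1741 -0.1372  1.2595  0.      2.2391]
0.38 0.3 3.141592653589793 [ 0.6683  0.1741 -0.1372  1.2595  0.     -0.9025]
0.38 0.3 1.5707963267948966 [ 0.6683  0.1741 -0.1372  1.2595  0.      0.6683]
0.38 0.3 -1.5707963267948966 [ 0.6683  0.1741 -0.1372  1.2595  0.     -2.4733]
0.58 0.3 0 [0.4773 0.481  0.313  1.4029 0.     2.0481]
0.58 0.3 3.141592653589793 [ 0.4773  0.481   0.313   1.4029  0.     -1.0935]
0.58 0.3 1.5707963267948966 [0.4773 0.481  0.313  1.4029 0.     0.4773]
0.58 0.3 -1.5707963267948966 [ 0.4773  0.481   0.313   1.4029  0.     -2.6642]
```

Run:
```python
from h import *
import pickle
O=ori(np.pi/2); out=[]
for i,(x,y,z,qs) in enumerate([(.36,-.28,.25,['opener']),(.34,-.2,.25,['opener','bangle','bracelet_card']),(.34,-.08,.25,['bangle','bracelet_card']),(.34,.1,.27,['ring_box','insert']),(.40,.2,.34,['ring_box','insert','gift_tray_box']),(.48,.32,.36,['insert','gift_tray_box'])]):
    arm.move_to([x,y,z],O); p=arm.capture('wrist'); save(p,f'w{i}'); out.append(p)
    H=dict(opener=.006,bangle=.0156,bracelet_card=.009,ring_box=.035,insert=.014,gift_tray_box=.04)
    for q in qs: print(i,q,pin(p,q),rect(p,q,H[q]))
pickle.dump(out,open('w.pkl','wb')); print(arm.read_state()['clock'])
ims=[cv2.imread(f'pics/w{i}.png') for i in (0,2,3,5)]
cv2.imwrite('pics/m1.png',cv2.resize(np.vstack([np.hstack(ims[:2]),np.hstack(ims[2:])]),(800,500),interpolation=cv2.INTER_AREA))
```

```text
0 opener [] (array([ 0.3897, -0.3237]), (141.1, 36.1), 95.4228048324585, 0.67)
1 opener [(array([ 0.3908, -0.3238,  0.0007]), 0.9)] (array([ 0.3823, -0.3253]), (139.9, 34.6), 104.12852001190186, 0.97)
1 bangle [(array([ 0.4061, -0.1273,  0.0081]), 0.65)] (array([ 0.4049, -0.1257]), (53.3, 52.7), 153.0401725769043, 0.94)
1 bracelet_card [(array([ 0.4101, -0.1254, -0.0009]), 0.82)] (array([ 0.4072, -0.1137]), (61.1, 58.4), 94.70707559585571, 0.84)
2 bangle [(array([ 0.4067, -0.127 ,  0.0113]), 0.59)] (array([ 0.405 , -0.1255]), (55.0, 53.5), 179.1055145263672, 0.95)
2 bracelet_card [(array([ 0.4073, -0.1261, -0.0003]), 0.85)] (array([ 0.4074, -0.1256]), (39.4, 38.3), 88.77301025390625, 0.69)
3 ring_box [(array([ 0.4125,  0.1157, -0.0006]), 0.63)] (array([0.4057, 0.119 ]), (62.6, 57.6), 160.73503875732422, 0.64)
3 insert [(array([0.4339, 0.3077, 0.0005]), 0.98)] (array([0.4339, 0.3063]), (189.9, 118.7), 94.66177463531494, 0.96)
4 ring_box [(array([ 0.412 ,  0.1193, -0.002 ]), 0.77)] (array([0.4075, 0.1195]), (60.6, 56.0), 160.1746368408203, 0.81)
4 insert [(array([ 0.4376,  0.3061, -0.0012]), 0.98)] (array([0.4354, 0.3076]), (189.0, 117.9), 95.00353384017944, 0.69)
4 gift_tray_box [(array([0.6136, 0.3047, 0.0022]), 0.85)] None
5 insert [(array([0.4394, 0.3068, 0.0009]), 0.89)] (array([0.4365, 0.3074]), (187.6, 114.3), 94.74194478988647, 0.96)
5 gift_tray_box [(array([0.6164, 0.3038, 0.0002]), 0.56)] (array([0.6085, 0.3044]), (208.8, 148.4), 81.46105194091797, 0.87)
7.8333
```

View pics/m1.png

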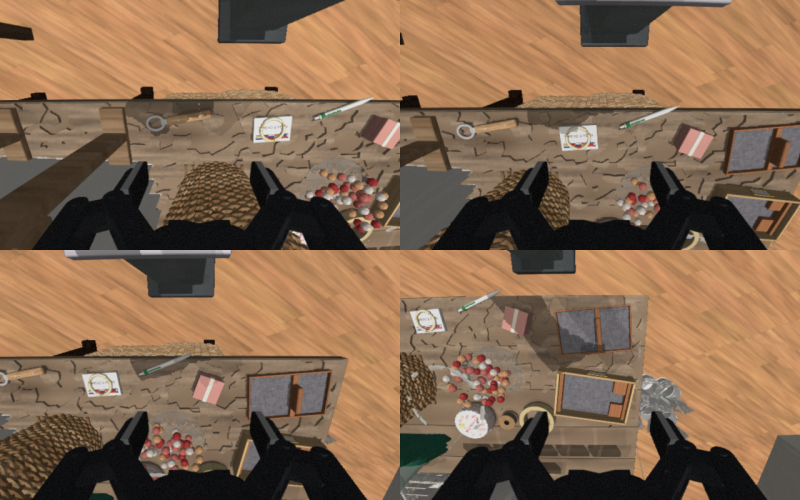

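The wrist views (2x2 mosaic) show the opener at about (180,120), the card with the bangle at (270,128) and the ring box at (208,388), all unobstructed. The insert is at (595,330) and the box at (595,397), with its cradle to +y. Next I'll fit model silhouettes over several views for precise poses.

```bash
cat >> h.py <<'E'
from scipy.optimize import minimize
def cub(cx,cy,sx,sy,z0,z1,a=0):
    P=np.array([[i*sx/2,j*sy/2] for i in(-1,1) for j in(-1,1)]); c,s=np.cos(a),np.sin(a)
    P=P@np.array([[c,s],[-s,c]])+[cx,cy]
    return np.array([[*q,z] for q in P for z in(z0,z1)])/1000
def disc(cx,cy,r,z0,z1):
    t=np.linspace(0,2*np.pi,32,endpoint=False)
    return np.array([[cx+r*np.cos(u),cy+r*np.sin(u),z] for u in t for z in(z0,z1)])/1000
D=np.deg2rad
MODEL=dict(gift_tray_box=[cub(0,0,133,206,0,40)],insert=[cub(0,0,114,187,0,14),cub(0,11.5,64,12,0,40)],
 ring_box=[cub(0,0,52,52,0,22,-D(12)),cub(0,0,55,55,22,35,-D(12))],bracelet_card=[cub(0,0,56,80,0,9)],
 bangle=[disc(0,0,27.5,0,6.6)],opener=[cub(-7,22,18,95,0,12,D(8)),disc(3,-52,18,4,8)])
def sil(p,q,v):
    x,y,th,z=v; c,s=np.cos(th),np.sin(th); m=np.zeros((1600,2560),np.uint8)
    for P in MODEL[q]:
        W=np.c_[P[:,0]*c-P[:,1]*s+x,P[:,0]*s+P[:,1]*c+y,P[:,2]+z]@p['R'].T+p['t']
        n=W[:,:2]/W[:,2:]; n=n*(1+p['k1']*(n**2).sum(1,keepdims=True))
        uv=n*[p['fx'],p['fy']]+[p['cx'],p['cy']]
        cv2.fillConvexPoly(m,cv2.convexHull(np.int32(np.round((uv+.5)*4))),1)
    return m
def fit(views,v0,q,freez=True):
    "views [(pic,mask)]; fits x,y,yaw(,z) by silhouette overlap"
    big=[]
    for p,m in views:
        m=m.astype(np.uint8); cs,_=cv2.findContours(m,cv2.RETR_EXTERNAL,cv2.CHAIN_APPROX_NONE)
        m=cv2.drawContours(np.zeros_like(m),[max(cs,key=cv2.contourArea)],-1,1,-1)
        big.append((p,cv2.resize(m,(2560,1600),interpolation=cv2.INTER_LINEAR)))
    sc=np.array([.01,.01,.1,.01])
    def f(u):
        v=np.array(v0)+np.r_[u,[0]*(4-len(u))]*sc
        return -np.mean([(lambda a,b:(a&b).sum()/(a|b).sum())(sil(p,q,v),m) for p,m in big])
    n=4 if freez else 3; S=np.vstack([np.zeros(n),np.eye(n)])-.25
    r=minimize(f,np.zeros(n),method='Nelder-Mead',options=dict(initial_simplex=S,xatol=.01,fatol=1e-5,maxiter=160))
    return np.array(v0)+np.r_[r.x,[0]*(4-n)]*sc,-r.fun
E
python3 - <<'E'
from h import *
import pickle
out=[]
G={'gift_tray_box':(.6155,.304,D(-8.5),0),'insert':(.436,.307,D(4.8),0),'ring_box':(.41,.118,D(-8),0),'bracelet_card':(.408,-.1255,0,0),'bangle':(.405,-.1257,0,.009),'opener':(.392,-.324,D(5),0)}
V={q:[] for q in G}
def look(p,qs):
    for q in qs:
        t=arm.trace(p,q)
        if t and t[0]['conf']>.5: V[q].append((p,t[0]['pixels']))
arm.move_to([.52,.26,.40],ori(np.pi)); p=arm.capture('wrist'); save(p,'w6'); look(p,['gift_tray_box','insert'])
arm.move_to([.52,.34,.40],ori(np.pi/2)); p=arm.capture('wrist'); save(p,'w7');look(p,['gift_tray_box','insert'])
arm.move_to([.52,.36,.40],ori(0)); p=arm.capture('wrist'); save(p,'w8');look(p,['gift_tray_box','insert','ring_box'])
p=arm.capture('top'); look(p,[*G])
p=arm.capture('side'); look(p,['ring_box','gift_tray_box','insert','bracelet_card'])
arm.move_to([.36,.12,.3],ori(0)); p=arm.capture('wrist');look(p,['ring_box','bracelet_card','bangle','opener'])
arm.move_to([.36,-.1,.3],ori(0)); p=arm.capture('wrist');save(p,'w9');look(p,['bracelet_card','bangle','opener'])
arm.move_to([.34,-.2,.3],ori(0)); p=arm.capture('wrist');save(p,'w10');look(p,['opener'])
pickle.dump(V,open('V.pkl','wb'));print(arm.read_state()['clock'])
E
cat > f.py <<'E'
from h import *
import pickle
V=pickle.load(open('V.pkl','rb'))
G={'gift_tray_box':(.6155,.304,D(-8.5),0),'insert':(.436,.307,D(4.8),0),'ring_box':(.41,.118,D(-8),0),'bracelet_card':(.408,-.1255,0,0),'bangle':(.405,-.1257,0,.009),'opener':(.392,-.324,D(5),0)}
for q in G:
    for vs in [[v] for v in V[q]]+[V[q]]:
        fz=len(vs)>1
        v,i=fit(vs,G[q],q,fz); print(q,len(vs),v[:2],'deg',round(np.rad2deg(v[2]),1),'z',round(v[3],4),'iou',round(i,3))
E
timeout 500 python3 f.py
```

```text
16.4417
gift_tray_box 1 [0.6143 0.3035] deg -8.9 z 0.0 iou 0.972
gift_tray_box 1 [0.6135 0.3038] deg -8.8 z 0.0 iou 0.982
gift_tray_box 1 [0.6136 0.3044] deg -9.1 z 0.0 iou 0.983
gift_tray_box 1 [0.6126 0.3046] deg -9.4 z 0.0 iou 0.977
gift_tray_box 1 [0.6174 0.3019] deg -8.3 z 0.0 iou 0.985
gift_tray_box 5 [0.6136 0.3041] deg -9.1 z 0.0007 iou 0.971
insert 1 [0.4361 0.307 ] deg 4.2 z 0.0 iou 0.977
insert 1 [0.4356 0.3078] deg 5.0 z 0.0 iou 0.984
insert 1 [0.4359 0.3085] deg 4.4 z 0.0 iou 0.97
insert 1 [0.4399 0.3049] deg 4.7 z 0.0 iou 0.979
insert 4 [0.4365 0.3069] deg 4.1 z 0.0009 iou 0.96
ring_box 1 [0.4087 0.1177] deg -6.6 z 0.0 iou 0.955
ring_box 1 [0.4108 0.1196] deg -7.6 z 0.0 iou 0.959
ring_box 1 [0.413  0.1128] deg -7.3 z 0.0 iou 0.954
ring_box 1 [0.4098 0.1191] deg -7.4 z 0.0 iou 0.962
ring_box 4 [0.4099 0.1194] deg -8.4 z 0.0025 iou 0.924
bracelet_card 1 [ 0.4086 -0.1228] deg 4.2 z 0.0 iou 0.76
bracelet_card 1 [ 0.4121 -0.1285] deg 3.5 z 0.0 iou 0.483
bracelet_card 1 [ 0.4077 -0.1244] deg 2.6 z 0.0 iou 0.59
bracelet_card 1 [ 0.4115 -0.1457] deg 8.0 z 0.0 iou 0.315
bracelet_card 4 [ 0.4093 -0.1245] deg 2.9 z -0.0098 iou 0.519
bangle 1 [ 0.4066 -0.1241] deg -3.4 z 0.009 iou 0.293
bangle 1 [ 0.4064 -0.1251] deg -3.0 z 0.009 iou 0.913
bangle 2 [ 0.407  -0.1264] deg 3.4 z 0.0012 iou 0.608
opener 1 [ 0.3887 -0.3104] deg 3.9 z 0.0 iou 0.515
opener 1 [ 0.3896 -0.3216] deg 2.5 z 0.0 iou 0.873
opener 1 [ 0.3888 -0.3204] deg 2.3 z 0.0 iou 0.872
opener 3 [ 0.3899 -0.3254] deg 2.1 z -0.0064 iou 0.751
```

Run:
```python
from h import *
import pickle
V=pickle.load(open('V.pkl','rb'))
ims=[]
for (p,m),v in zip(V['opener'][1:],[(.3896,-.3216,D(2.5),0),(.3896,-.3216,D(2.5),0)]):
    im=cv2.cvtColor(p['pixels'],cv2.COLOR_RGB2BGR)
    ys,xs=np.nonzero(m);big=cv2.resize(im,(2560,1600),interpolation=cv2.INTER_CUBIC)
    cs,_=cv2.findContours(sil(p,'opener',v),0,2);cv2.drawContours(big,cs,-1,(255,0,0),1)
    x,y=int(xs.mean()*4),int(ys.mean()*4); ims.append(big[max(0,y-280):max(0,y-280)+560,max(0,x-200):max(0,x-200)+390]); print(x,y)
h=min(i.shape[0] for i in ims);cv2.imwrite('pics/op.png',np.hstack([i[:h] for i in ims]))
```

```text
1335 1158
1390 943
```

View pics/op.png

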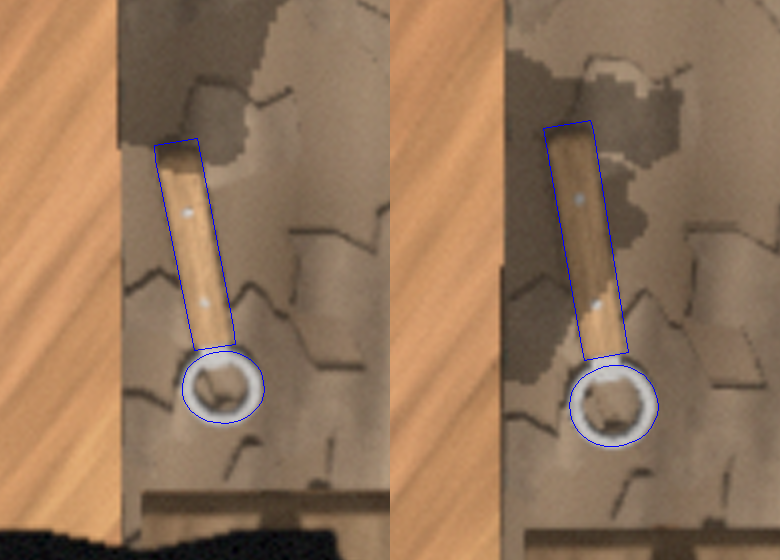

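The blue fit matches the handle and loop in both views, with the opener at (0.390,-0.322) and yaw 2.5°. Next I'll grasp and place it.

```bash
cat >> h.py <<'E'
def w(pose,l):
    c,s=np.cos(pose[2]),np.sin(pose[2]); return np.array([pose[0]+c*l[0]-s*l[1],pose[1]+s*l[0]+c*l[1]])
BOX=(.6138,.3040,D(-9.0)); INS=(.4360,.3075,D(4.5)); RB=(.4098,.1187,D(-7.4)); OP=(.3896,-.3218,D(2.5))
E
python3 - <<'E'
from h import *
g=w(OP,(-.006,.015)); a=D(10.5); print(g)
arm.gripper_to(.045,40)
arm.move_to([*g,.13],ori(a)); print('hit',arm.servo_line([*g,.027],max_speed=.08,f_stop=8), arm.read_state()['tool_pos'])
arm.gripper_to(.0,50); s=arm.read_state(); print(s['width'],s['finger_force'])
arm.servo_line([*g,.25],max_speed=.2)
s=arm.read_state(); print(s['width'],s['finger_force'])
arm.servo_line([.37,.12,.25],max_speed=.3)
t=w(BOX,(0,.0207)); print(t)
arm.servo_line([*t,.2],ori(D(-9)),max_speed=.25)
p=arm.capture('wrist'); save(p,'c1'); print(pin(p,'opener'),arm.read_state()['clock'],arm.read_state()['width'])
E
```

```text
[ 0.383  -0.3071]
hit False [ 0.3833 -0.3074  0.0275]
0.016102112529178 50.10753035545349
0.016645896708109353 49.397318959236145
[0.617  0.3244]
[(array([0.6195, 0.3057, 0.1728]), 0.93)] 23.9333 0.01637452429174668
```

View pics/c1.png

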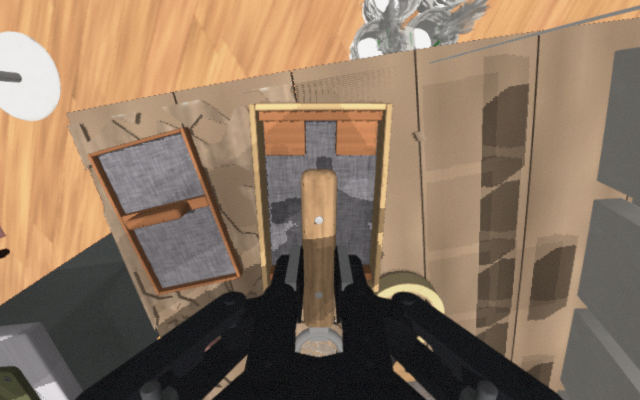

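The handle at (319,185) is centred in line with the channel at (320,125) and parallel to the walls, so I'll lower it.

Run:
```python
from h import *
t=w(BOX,(0,.0207))
arm.servo_line([*t,.08],max_speed=.15)
print('hit',arm.servo_line([*t,.0340],max_speed=.05,f_stop=6),arm.read_state()['tool_pos'])
arm.gripper_to(.035); arm.servo_line([*t,.15],max_speed=.15)
a=w(BOX,(-.02,-.02)); arm.servo_line([*w(BOX,(0,-.03)),.30],ori(D(-9)),max_speed=.25)
p=arm.capture('wrist'); save(p,'c2'); print(pin(p,'opener'),'exp',w(BOX,(.0039,.005)))
t=arm.trace(p,'opener'); print(fit([(p,t[0]['pixels'])],(.6184,.3083,D(-17),.006),'opener',False))
t=arm.trace(p,'gift_tray_box'); print(fit([(p,t[0]['pixels'])],(*BOX,0),'gift_tray_box',False))
t=arm.trace(p,'insert'); print(fit([(p,t[0]['pixels'])],(*INS,0),'insert',False))
print(arm.read_state()['clock'])
```

```text
hit True [0.6163 0.3241 0.0337]
[(array([0.6192, 0.3074, 0.0081]), 0.97)] exp [0.6184 0.3083]
(array([ 0.6158,  0.3078, -0.2972,  0.006 ]), np.float64(0.8893152419003917))
(array([ 0.6135,  0.304 , -0.1538,  0.    ]), np.float64(0.9882259299863336))
(array([0.4351, 0.3071, 0.0837, 0.    ]), np.float64(0.9777761036612928))
28.05
```

View pics/c2.png

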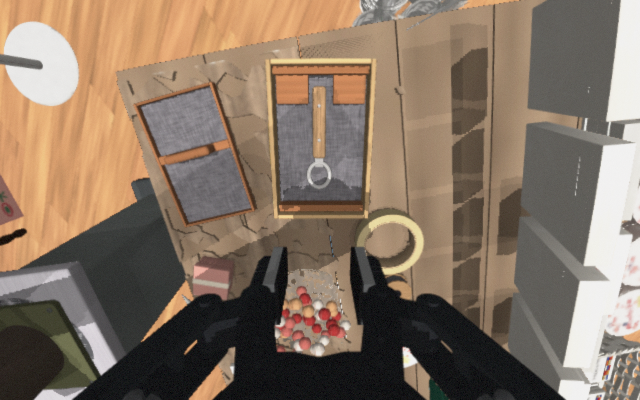

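The opener lies with its handle end in the channel at (320,110) and its loop at (318,176). Next is the insert.

```bash
cat >> h.py <<'E'
BOX=(.6137,.3040,D(-8.9)); INS=(.4358,.3073,D(4.6))
E
python3 - <<'E'
from h import *
g=w(INS,(0,.0115)); a=D(94.6)
arm.gripper_to(.04,80)
arm.move_to([*g,.14],ori(a)); print('hit',arm.servo_line([*g,.034],max_speed=.08,f_stop=8), arm.read_state()['tool_pos'])
arm.gripper_to(0,90); s=arm.read_state(); print(s['width'],s['finger_force'],s['tool_pos'])
arm.servo_line([*g,.18],max_speed=.12); print(arm.read_state()['width'])
t=w(BOX,(0,.0115)); arm.servo_line([*t,.18],ori(D(81.1)),max_speed=.15)
arm.servo_line([*t,.12],max_speed=.12)
arm.dwell(.2)
for c in ('wrist','top','side'):
    p=arm.capture(c); save(p,'c3'+c); q=arm.trace(p,'insert'); print(c,pin(p,'insert'))
    if q: print(fit([(p,q[0]['pixels'])],(*BOX,.086),'insert',False))
print(arm.read_state()['clock'],arm.read_state()['tool_pos'],BOX)
E
```

```text
hit False [0.4353 0.3191 0.0345]
0.010459926811083462 88.44770908355713 [0.4353 0.3191 0.0346]
0.010539005276663495
wrist [(array([0.615 , 0.3022, 0.0846]), 0.92)]
(array([ 0.6145,  0.3039, -0.157 ,  0.086 ]), np.float64(0.7833791039716538))
top [(array([0.616 , 0.3035, 0.0852]), 0.58)]
(array([ 0.6135,  0.3043, -0.1487,  0.086 ]), np.float64(0.7270949551297599))
side [(array([0.6168, 0.3025, 0.0862]), 0.78)]
(array([ 0.6168,  0.3032, -0.1497,  0.086 ]), np.float64(0.8336734815663528))
35.5667 [0.6155 0.3153 0.12  ] (0.6137, 0.304, np.float64(-0.15533430342749532))
```

View pics/c3wrist.png

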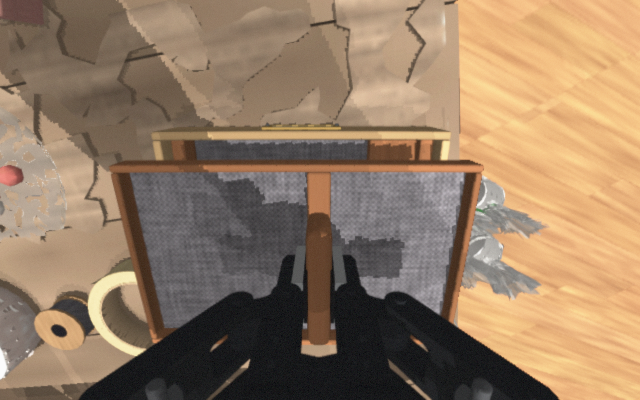

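View pics/c3side.png

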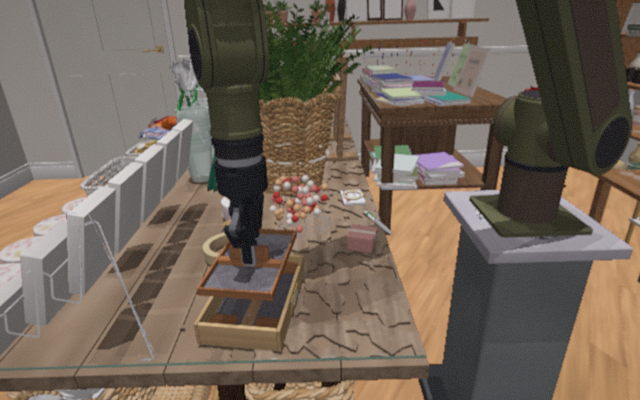

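The insert hangs level and parallel over the box: its rim runs (115..480,165) against the box rim at (155..450,133). The fits agree within about 1 mm, so I'll lower it.

Run:
```python
from h import *
t=w(BOX,(0,.0115))
arm.servo_line([*t,.076],max_speed=.1)
print('hit',arm.servo_line([*t,.0600],max_speed=.03,f_stop=10),arm.read_state()['tool_pos'],arm.read_state()['ft_force'])
```

```text
hit True [0.6154 0.3154 0.0607] [ 0.9119 -0.3144  4.0964]
```

It stopped at 0.0607 against an expected seated height of 0.0605, so it's seated. I'll release and check.

Run:
```python
from h import *
t=w(BOX,(0,.0115))
arm.gripper_to(.035); arm.dwell(.3); arm.servo_line([*t,.14],max_speed=.12)
arm.servo_line([.52,.26,.33],ori(D(81)),max_speed=.25)
p=arm.capture('wrist'); save(p,'c4'); print(pin(p,'insert'))
q=arm.trace(p,'insert'); print(fit([(p,q[0]['pixels'])],(*BOX,.026),'insert',False))
print(rect(p,'ring_box',.035))
print(arm.read_state()['clock'])
```

```text
[(array([0.6133, 0.3041, 0.0259]), 0.8)]Traceback (most recent call last):
  File "<stdin>", line 6, in <module>
IndexError: list index out of range
```

View pics/c4.png

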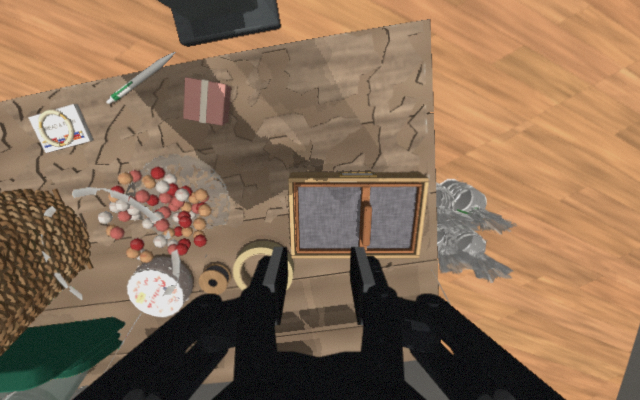

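The insert sits inside the rim, with its grip at (365,220) toward +y and the short compartment on the left. Before grasping the ring box I'll locate the glass jar, to choose the grasp direction.

Run:
```python
from h import *
T=arm.capture('top');S=arm.capture('side')
print(tri([(T,(300,182)),(S,(298,202))]))
W=arm.capture('wrist'); print(tri([(T,(300,182)),(W,(160,212))]), tri([(S,(298,202)),(W,(160,212))]))
for z in (0,.05): print(z,plane(W,[(85,200),(232,200),(160,158),(160,250)],z), plane(T,[(263,182),(335,182),(300,150),(300,213)],z))
for c in (-19.4,70.6): print(arm.ik([.4098,.1187,.034],ori(D(c))))
i=np.vstack([cv2.resize(cv2.cvtColor(T['pixels'][120:275,120:420],cv2.COLOR_RGB2BGR),(780,403))]);cv2.imwrite('pics/jar.png',i)
print(arm.read_state()['clock'])
```

```text
(array([0.5463, 0.0361, 0.0691]), np.float64(0.0035223722745160923))
(array([0.5405, 0.0357, 0.0817]), np.float64(0.001327031628388358)) (array([0.5489, 0.0231, 0.0635]), np.float64(0.001595577926933135))
0 [[ 0.5249 -0.1388]
 [ 0.5641  0.1086]
 [ 0.4779  0.0129]
 [ 0.6348 -0.0421]] [[ 0.561   0.1331]
 [ 0.5629 -0.048 ]
 [ 0.647   0.0418]
 [ 0.4826  0.0383]]
0.05 [[ 0.5149 -0.0927]
 [ 0.5497  0.1271]
 [ 0.4732  0.042 ]
 [ 0.6125 -0.0069]] [[ 0.5471  0.1254]
 [ 0.5489 -0.0458]
 [ 0.6284  0.0391]
 [ 0.473   0.0358]]
[ 0.2819  0.3278 -0.7237  0.5193  0.      2.1913]
[ 0.2819  0.3278 -0.7237  0.5193  0.      0.6205]
39.475
```

View pics/jar.png

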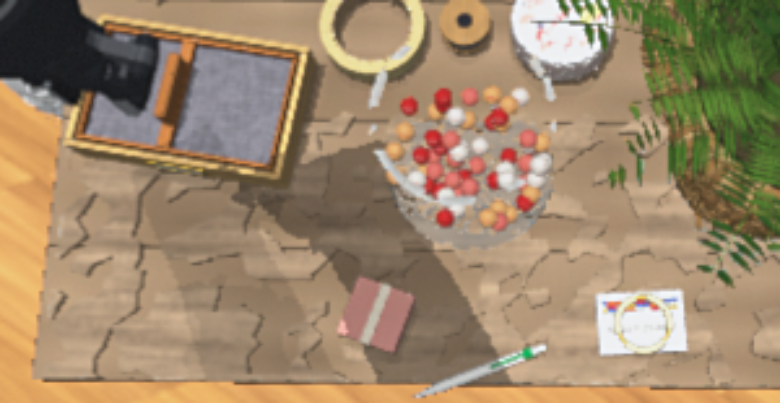

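The jar is centred near (0.545,0.036) with radius up to 0.085, which leaves about 2 cm beside the ring box grasp. The ring box sides are at -19.4°, matching the picture (crop 377,313). I'll pick it up.

Run:
```python
from h import *
g=np.array(RB[:2]); O=ori(D(-19.4))
arm.gripper_to(.08,40)
arm.move_to([*g,.16],O); print('hit',arm.servo_line([*g,.034],max_speed=.1,f_stop=6), arm.read_state()['tool_pos'])
arm.gripper_to(.03,35); s=arm.read_state(); print(s['width'],s['finger_force'])
arm.servo_line([*g,.2],max_speed=.15); print(arm.read_state()['width'])
t=w(BOX,(0,.0535)); arm.servo_line([.5,.28,.2],ori(D(-14)),max_speed=.25); arm.servo_line([*t,.16],ori(D(-8.9)),max_speed=.2)
arm.dwell(.1); p=arm.capture('wrist'); save(p,'c5'); print(pin(p,'ring_box'),t,pin(p,'insert'))
p=arm.capture('side'); print(pin(p,'ring_box')); print(arm.read_state()['clock'])
```

```text
hit False [0.4103 0.1189 0.0344]
0.054280194286130616 37.18668222427368
0.054228038308521506
[(array([0.6239, 0.3558, 0.1252]), 0.84)] [0.622  0.3569] []
[(array([0.6193, 0.3579, 0.1246]), 0.9)]
46.5417
```

View pics/c5.png

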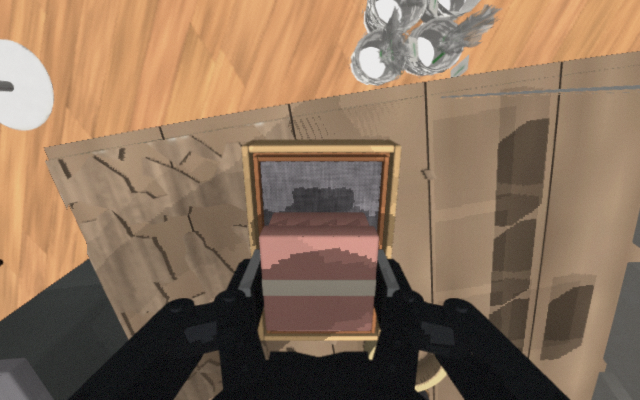

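The ring box is centred and square to the walls (260–380 against 248–395), so I'll lower it.

Run:
```python
from h import *
t=w(BOX,(0,.0535))
arm.servo_line([*t,.085],max_speed=.12)
print('hit',arm.servo_line([*t,.0640],max_speed=.04,f_stop=6),arm.read_state()['tool_pos'])
arm.gripper_to(.064); arm.dwell(.2); arm.servo_line([*t,.16],max_speed=.12)
arm.servo_line([*w(BOX,(0,-.02)),.33],max_speed=.25)
p=arm.capture('wrist'); save(p,'c6')
for q,z in (('ring_box',.030),('insert',.026)):
    print(q,pin(p,q)); m=arm.trace(p,q)
    if m: print(fit([(p,m[0]['pixels'])],(*(t if q=='ring_box' else BOX[:2]),D(3.1) if q=='ring_box' else BOX[2],z),q,False))
print(t)
# bangle and card afresh
V={'bangle':[],'bracelet_card':[]}
arm.servo_line([.37,.12,.3],ori(0),max_speed=.3)
for y in (.0,-.08):
    arm.move_to([.36,y,.22],ori(0)); p=arm.capture('wrist'); save(p,f'c7_{y}')
    for q,z in (('bangle',.0156),('bracelet_card',.009)): print(y,q,pin(p,q),rect(p,q,z))
print(arm.read_state()['clock'])
i=cv2.imread('pics/c7_0.0.png');j=cv2.imread('pics/c6.png');cv2.imwrite('pics/m2.png',cv2.resize(np.hstack([i,j]),(800,250),interpolation=cv2.INTER_AREA))
```

```text
hit True [0.6216 0.3567 0.0646]
ring_box [(array([0.6238, 0.3573, 0.0295]), 0.77)]
(array([0.6229, 0.3666, 0.038 , 0.03  ]), np.float64(0.18925041424780709))
insert [(array([0.6128, 0.3034, 0.0244]), 0.6)]
(array([ 0.6133,  0.304 , -0.1573,  0.026 ]), np.float64(0.9896722073361753))
[0.622  0.3569]
0.0 bangle [(array([ 0.4083, -0.1271,  0.009 ]), 0.7)] (array([ 0.4067, -0.1234]), (55.4, 54.2), 152.38938903808594, 0.61)
0.0 bracelet_card [(array([ 0.4099, -0.127 , -0.0014]), 0.92)] (array([ 0.4068, -0.1066]), (56.2, 53.0), 3.820650577545166, 0.55)
-0.08 bangle [(array([ 0.4059, -0.1281,  0.0084]), 0.64)] (array([ 0.4063, -0.1241]), (54.9, 54.5), 179.9064483642578, 0.75)
-0.08 bracelet_card [(array([ 0.4077, -0.1272, -0.0001]), 0.73)] None
53.0583
```

View pics/m2.png

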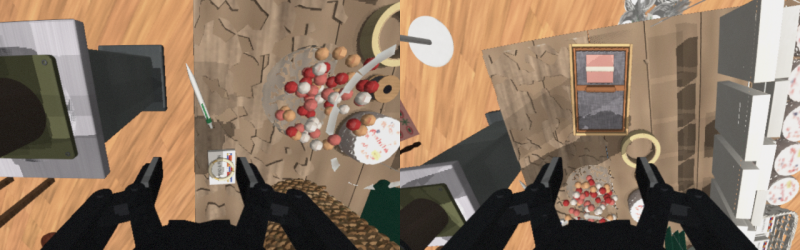

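Run:
```python
from h import *
import pickle
o=pickle.load(open('w.pkl','rb'))
for z in (0,.1,.2,.25): print(z,plane(o[0],[(300,262),(336,259),(370,262)],z).ravel(), plane(o[2],[(90,268),(120,280),(150,300)],z).ravel())
print(arm.ik([.406,-.125,.03],ori(D(93.5))),arm.read_state()['joints'])
```

```text
0 [ 0.4971 -0.3071  0.4921 -0.2545  0.4973 -0.2045] [ 0.491  -0.4258  0.5115 -0.3834  0.5477 -0.3436]
0.1 [ 0.4366 -0.2997  0.433  -0.2614  0.4368 -0.2249] [ 0.4268 -0.332   0.4418 -0.3011  0.4682 -0.2721]
0.2 [ 0.3761 -0.2923  0.3739 -0.2682  0.3762 -0.2454] [ 0.3626 -0.2382  0.372  -0.2188  0.3886 -0.2005]
0.25 [ 0.3459 -0.2887  0.3443 -0.2717  0.346  -0.2556] [ 0.3305 -0.1913  0.3372 -0.1776  0.3489 -0.1648]
[-0.2987  0.332  -0.7329  0.506   0.     -0.3598] [-0.2165  0.0134 -0.5337  1.0236  0.0002  1.3524]
```

The pot's front rim is at about x=0.45, which leaves roughly 2 cm beside a vertical descent onto the bangle. I'll grasp the bangle along the card's long side, so the fingertips come down on the card and back off.

Run:
```python
from h import *
g=np.array([.4058,-.1249]); O=ori(D(93.5))
arm.gripper_to(.063,20)
arm.move_to([.37,-.1,.22],O); arm.servo_line([*g,.10],max_speed=.2); arm.servo_line([*g,.045],max_speed=.1); arm.dwell(.1)
h=arm.servo_line([*g,.021],max_speed=.02,f_stop=3); s=arm.read_state(); print('hit',h,s['tool_pos'],s['ft_force'])
p=arm.capture('wrist'); save(p,'c8'); print(s['clock'])
```

```text
hit True [ 0.4057 -0.1249  0.0282] [-0.1452  0.2947  6.524 ]
57.175
```

View pics/c8.png

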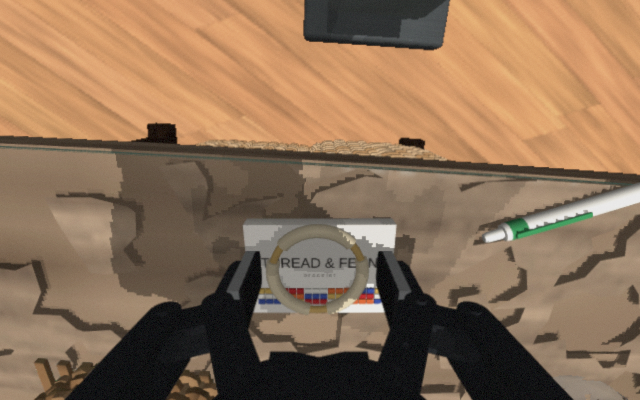

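The tips touch the card at TCP 0.0282, as the finger model predicted. The bangle, centred at (318,268), lies between the pads at x=250 and x=385, so I'll close and lift.

Run:
```python
from h import *
g=np.array([.4058,-.1249])
arm.servo_line([*g,.0308],max_speed=.02)
arm.gripper_to(.045,20); s=arm.read_state(); print(s['width'],s['finger_force'],s['tool_pos'],s['ft_force'])
arm.servo_line([*g,.06],max_speed=.05); s=arm.read_state(); print(s['width'],s['finger_force'])
p=arm.capture('wrist'); save(p,'c9');print(pin(p,'bangle'),pin(p,'bracelet_card'),s['tool_pos'])
V=arm.trace(p,'bracelet_card'); 
if V: print(rect(p,'bracelet_card',.009))
arm.servo_line([.37,-.08,.2],max_speed=.2); p=arm.capture('wrist'); save(p,'c10'); print(pin(p,'bangle'),pin(p,'bracelet_card'),rect(p,'bracelet_card',.009),arm.read_state()['width'])
V=arm.trace(p,'bracelet_card'); 
if V: print(fit([(p,V[0]['pixels'])],(.408,-.1255,D(3.5),0),'bracelet_card',False))
print(arm.read_state()['clock'])
i=cv2.imread('pics/c9.png');j=cv2.imread('pics/c10.png');cv2.imwrite('pics/m3.png',cv2.resize(np.hstack([i,j]),(800,250),interpolation=cv2.INTER_AREA))
```

```text
0.05428866046103385 20.105977663770318 [ 0.4057 -0.1249  0.031 ] [-0.7677  0.616   4.6903]
0.0540083225129475 21.129753543063998
[] [(array([ 0.411 , -0.1244, -0.0013]), 0.91)] [ 0.4058 -0.1249  0.0601]
(array([ 0.396 , -0.1245]), (81.1, 40.0), 95.46836519241333, 0.77)
[] [(array([ 0.4119, -0.1253, -0.0008]), 0.6)] (array([ 0.407 , -0.1244]), (81.7, 59.3), 93.11869359016418, 0.98) 0.05413874802841487
(array([ 0.408 , -0.1244,  0.066 ,  0.    ]), np.float64(0.8956410541532303))
59.9167
```

View pics/m3.png

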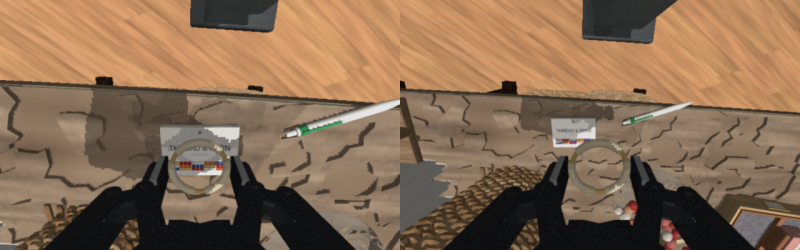

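Run:
```python
from h import *
t=w(BOX,(0.0005,.0537))
arm.servo_line([.37,.12,.24],ori(D(40)),max_speed=.25); arm.servo_line([.5,.28,.22],ori(D(-8.9)),max_speed=.25)
arm.servo_line([*t,.13],max_speed=.2); arm.dwell(.1)
for c in('wrist','side','top'):
    p=arm.capture(c); save(p,'c11'+c); print(c,pin(p,'bangle'),pin(p,'ring_box'),rect(p,'bangle',.115))
print(t,arm.read_state()['width'],arm.read_state()['clock'])
i=cv2.imread('pics/c11wrist.png');j=cv2.imread('pics/c11side.png')[200:360,150:406];cv2.imwrite('pics/m4.png',np.hstack([cv2.resize(i,(400,250)),cv2.resize(j,(400,250))]))
```

```text
wrist [] [(array([0.6233, 0.3557, 0.0282]), 0.66)] (array([0.6204, 0.3557]), (55.6, 55.3), 83.87057495117188, 0.8)
side [(array([0.6256, 0.3544, 0.1072]), 0.6)] [(array([0.6206, 0.3593, 0.0293]), 0.74)] (array([0.6243, 0.3582]), (58.2, 51.6), 86.93196868896484, 0.61)
top [(array([0.6215, 0.3534, 0.107 ]), 0.72)] [(array([0.6228, 0.3539, 0.0302]), 0.71)] None
[0.6225 0.357 ] 0.05392912136205104 63.9917
```

View pics/m4.png

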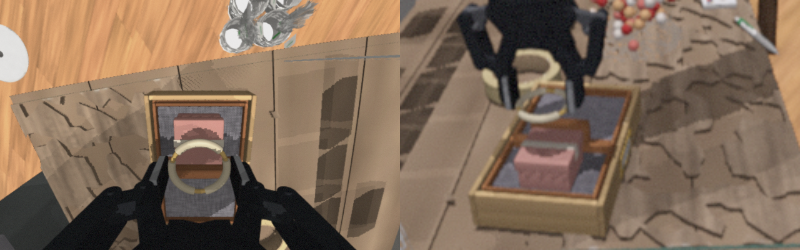

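The bangle is level and above the ring box in both views: wrist (200,165) over the lid at (200,140), with perspective. I'll lower it to the lid.

Run:
```python
from h import *
t=w(BOX,(0.0005,.0537))
arm.servo_line([*t,.098],max_speed=.1); arm.dwell(.1)
h=arm.servo_line([*t,.0865],max_speed=.02,f_stop=2.5); s=arm.read_state(); print('hit',h,s['tool_pos'],s['ft_force'])
arm.gripper_to(.066); arm.dwell(.2); arm.servo_line([*t,.16],max_speed=.08)
arm.servo_line([*w(BOX,(0,-.02)),.30],max_speed=.25)
p=arm.capture('wrist'); save(p,'c12')
print(pin(p,'bangle'),pin(p,'ring_box'),rect(p,'bangle',.0716),t,s['clock'])
i=p['pixels'][40:240,200:440,::-1]; cv2.imwrite('pics/m5.png',cv2.resize(i,(600,500)))
```

```text
hit True [0.6224 0.3569 0.0871] [-0.2012  0.9331  4.3921]
[(array([0.6197, 0.3517, 0.0659]), 0.83)] [(array([0.6247, 0.3551, 0.0288]), 0.9)] (array([0.6206, 0.3553]), (53.0, 50.9), 54.305660247802734, 0.76) [0.6225 0.357 ] 65.1
```

View pics/m5.png

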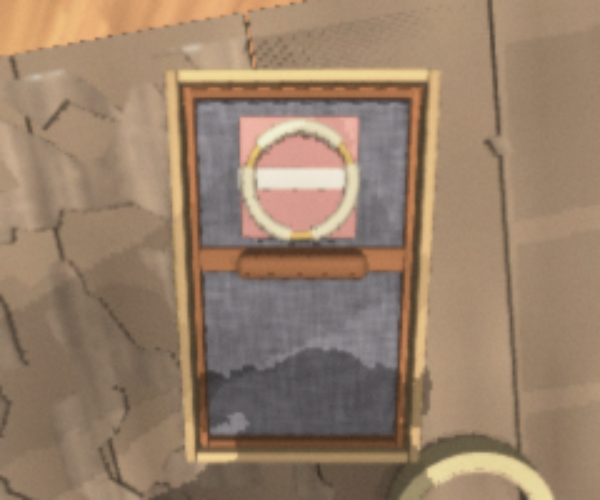

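The bangle sits centred on the lid at (300,180). The card is next.

Run:
```python
from h import *
g=np.array([.4078,-.1244]); O=ori(D(3.5))
arm.gripper_to(.068,25)
arm.servo_line([.42,.17,.28],O,max_speed=.3); arm.servo_line([.37,.1,.24],max_speed=.25); arm.servo_line([.37,-.08,.22],max_speed=.25); arm.servo_line([*g,.10],max_speed=.2); arm.servo_line([*g,.035],max_speed=.08); arm.dwell(.1)
h=arm.servo_line([*g,.014],max_speed=.02,f_stop=3); s=arm.read_state(); print('hit',h,s['tool_pos'],s['ft_force'])
z=s['tool_pos'][2]+.0035 if h else .02
arm.servo_line([*g,z],max_speed=.02)
arm.gripper_to(.045,25); s=arm.read_state(); print(s['width'],s['finger_force'],s['tool_pos'])
arm.servo_line([*g,.08],max_speed=.06); arm.servo_line([.37,-.06,.22],max_speed=.2); print(arm.read_state()['width'])
arm.servo_line([.37,.12,.24],max_speed=.25)
t=w(BOX,(0,-.042)); arm.servo_line([.48,.22,.22],ori(D(-8.9)),max_speed=.25)
arm.servo_line([*t,.14],max_speed=.2); arm.dwell(.1)
p=arm.capture('wrist'); save(p,'c13'); print(pin(p,'bracelet_card'),t); q=arm.capture('side'); save(q,'c13s');print(pin(q,'bracelet_card'))
print(arm.read_state()['width'],arm.read_state()['clock'],z)
i=cv2.imread('pics/c13.png');j=cv2.imread('pics/c13s.png')[200:360,150:406];cv2.imwrite('pics/m6.png',np.hstack([cv2.resize(i,(400,250)),cv2.resize(j,(400,250))]))
```

```text
hit True [ 0.4076 -0.1244  0.0179] [-0.8235  0.2301  6.6934]
0.05564278590893852 26.380078196525574 [ 0.4078 -0.1244  0.0214]
0.05556945704026971
[(array([0.6074, 0.2583, 0.1208]), 0.76)] [0.6072 0.2625]
[(array([0.6083, 0.2649, 0.1186]), 0.95)]
0.055195547903040716 78.3583 0.021350310698466247
```

View pics/m6.png

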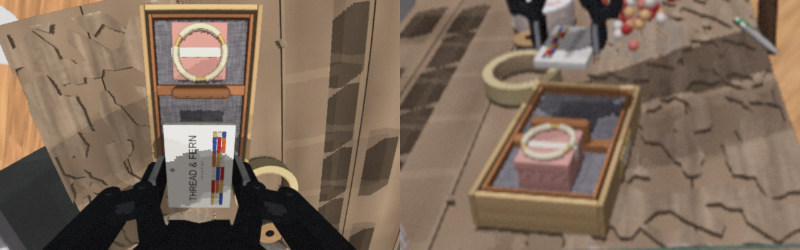

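The card is level, aligned and centred over the long compartment (wrist view 200,165), so I'll lower it.

Run:
```python
from h import *
t=w(BOX,(0,-.042))
arm.servo_line([*t,.068],max_speed=.1); arm.dwell(.1)
h=arm.servo_line([*t,.0510],max_speed=.025,f_stop=3); s=arm.read_state(); print('hit',h,s['tool_pos'],s['ft_force'])
arm.gripper_to(.064); arm.dwell(.2); arm.servo_line([*t,.14],max_speed=.1)
arm.servo_line([*w(BOX,(0,-.05)),.30],max_speed=.25); arm.dwell(.3)
p=arm.capture('wrist'); save(p,'c14')
for q in('bracelet_card','ring_box','bangle','insert'): print(q,pin(p,q))
for q,v in(('bracelet_card',(*t,BOX[2],.03)),('insert',(*BOX,.026))):
    m=arm.trace(p,q)
    if m: print(q,fit([(p,m[0]['pixels'])],v,q,False))
print(t,arm.read_state()['clock'])
i=p['pixels'][0:220,200:440,::-1]; cv2.imwrite('pics/m7.png',cv2.resize(i,(600,550)))
```

```text
hit True [0.6068 0.2623 0.0514] [-0.3537 -0.4216  4.4635]
bracelet_card [(array([0.6067, 0.2605, 0.028 ]), 0.75)]
ring_box [(array([0.6241, 0.3536, 0.0269]), 0.65)]
bangle []
insert [(array([0.6108, 0.3018, 0.0267]), 0.63)]
bracelet_card (array([ 0.6054,  0.2637, -0.1512,  0.03  ]), np.float64(0.9776014151507183))
insert (array([ 0.6133,  0.304 , -0.1485,  0.026 ]), np.float64(0.982525810500087))
[0.6072 0.2625] 82.8917
```

View pics/m7.png

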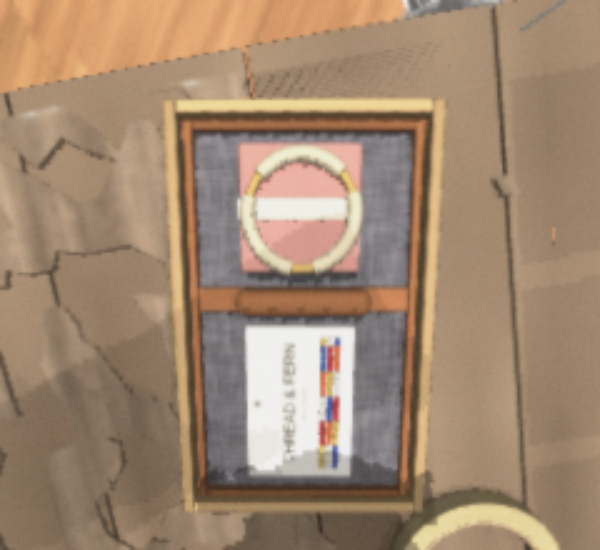

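The card lies flat in the long compartment at (300,400), and the bangle is centred on the ring box at (300,210) in the short one. Everything is in place and the arm is clear, so I'm handing in.

```bash
python3 -c "
from rig import arm
print(arm.close_job())"
```

```text
the job is handed in; nothing more can be done
None
```

The gift set is packed as asked and the job was handed in at about 83 s of the 144 s allowed; the hand-in call returned no verdict, but the last pictures showed everything in place.

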